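# Change over the tilt-out hardware bins

## Robot

A 6-joint arm with a two-finger parallel gripper is mounted at the origin on the work surface; the furniture and walls round the work are solid. World frame = base frame: x ahead of the robot, y to its left, z up, the work surface at z = 0. Lengths are in m, angles in rad, forces in N, time in s.
With the tool pointing down it reaches from about 0.375 to 0.975 m from the base axis. Payload 3.8 kg.
Tool frame: the origin (TCP) lies on the centre line of the jaws, within the pads' length; the fingertips stand 14 mm ahead of it and the grasp point (between the pads) lies 5 mm behind it; z points along the fingers, y is the line along which they close (so a half turn about z gives the same grasp; the last joint's range is limited). The gripper opens to 85 mm and grips with 20 to 120 N. Pads are 22 mm wide; open, the fingers measure 114 mm over their backs; the gripper's body (76 mm by 85 mm) begins 54 mm behind the grasp point. The pads swing forward as they close: fully open they stand 13 mm farther back than shut.
Start: joints at [1.275, 0.264, 1.604, -0, 1.274, -0.037], TCP at [0.173, 0.653, 0.217] pointing down, gripper open.
Joint ranges: [-2.63, 2.63], [-0.94, 2.18], [0.31, 2.57], [-1.31, 4.45], [0, 2.66], [-2.55, 2.55]. Speed limits (rad/s): [2.57, 2.57, 3.14, 3.14, 3.14, 3.14].

## Interface

Orientations are given as a rotation vector (axis times angle).
In Python, from workcell import bot, eyes, spot_in gives the robot as it stands.
- The arm moves only by the tool carry_out, never from a script. Its argument "series" is text: rows parted by semicolons, each of 4 numbers parted by spaces: the shift along the world's x, y, z in m, then the turn about the world's z in degrees. In form: tx ty tz roll; .... A call has 1 to 20 rows; each row shifts and turns the commanded pose from where the row before left it; what a row does not reach is not made up. A row lasts 1/8 s, in which the tool goes at most 62.5 mm and 10.7 degrees, less where a joint would pass 70% of its speed; a pose out of reach is approached as far as the arm can. A call is refused whole if a number of a shift passes 0.0625 or a number of a turn 10.7, either way. A call with a gripper value outside its range is refused whole. "jaw" is the gripper command: -1 is shut, 1 is fully open, values between are in proportion, set as the call begins (left out, the last holds). The fingers move at their own pace and stop on an object; "grip_force" is the grip in N (left out, the last holds). Time passes only in rows, so rows that do not move let the fingers close. It gives the time, the measured TCP pose, the force, the opening and the grip force at its end, in the units of the state.
- bot.read_state(): the state, without advancing time (a new reading comes with each control period).
- eyes.read_camera(name): name is "side" or "top"; returns (picture, depth): 384x512x3 uint8, blue, green, red; 384x512 float32, m along the optical axis (not along the pixel's ray), 0 where there is no reading.
- eyes.get_calibration(name): a dict with "K" (3x3 intrinsics, pixels), "distortion" ([k1, k2, p1, p2, k3] as OpenCV has them; the pictures are not rectified), "position" and "rotation" of the camera in the world. Camera axes: x right, y down, z forward; pixel columns grow to the right and rows downward; lengths in m; the calibration is good to about 2 mm. A picture is of the moment at which its call begins. get_calibration takes no time and is no camera call.
- bot.finish_job(): hands the job in; it is judged then, once.
Trained networks look in the newest picture that a camera, given by its name, has taken for a name from the list of things; names that differ only in an ending like _2 or _b are one class to them, and where a whole thing is asked for, a point or a joint stands for the part that bears it (a point fixed in the world has none). Each returns a list of dicts, best first, with "score" (0 to 1); they miss things now and then, are a little off and sometimes report something else, mostly with a low value. They report only what shows in the picture. A call takes as long as a camera call.
- spot_in(camera, target): "rect" ([centre column, centre row, width, height] in pixels, round what is visible of it).
The state is a dict: "time": time; "q": joint angles; "joint_vel": joint speeds; "joint_torque": joint torques, N m; "tool_pos": TCP position; "tcp_rot": TCP orientation; "wrist_force": force on the tool from outside, world axes, zero at the start; "torque": the same for the moment, N m; "width": opening from 0.0 (shut) to 1.0 (fully open); "grip_force": force on a finger pad.
Only numpy, scipy, OpenCV 4.12 (cv2) and the standard library are available. Lean on these libraries where they do the work, as an engineer would, in place of code of your own. Each camera call takes 0.05 s, during which the arm holds its last target. There are 200 camera calls.

## Task

I have finished with the narrow tilt-out bin that was left tipped forward: push it back until it clicks fully home. I need the dowels in the wide bin next, so tip that one all the way forward and leave it there. Keep the other narrow bin shut.

Things in the scene. Friction and masses are not known exactly. Their poses are not given: they have to be found in the camera images.
- wide_bin (a joint): One of 3 plywood tilt-out bins, 105 mm deep, roof 152 mm above the bench, in a row 135 mm apart, fronts to the robot; order varies. The wide one (housing 130 mm wide; holds dowels), shut at the start. Joint: 0 shut, 0.80 rad fully forward on its stop. Stays at any angle (1 N at the tab moves it); closing, a spring catch resists at 0.17 rad (4 N at the tab) and snaps it home below 0.08; opening takes 4 N too.
- finished_bin (a joint): One of 3 plywood tilt-out bins, 105 mm deep, roof 152 mm above the bench, in a row 135 mm apart, fronts to the robot; order varies. The narrow bin (housing 85 mm wide) that was left tipped forward. Joint: 0 shut, 0.80 rad fully forward on its stop. Stays at any angle (1 N at the tab moves it); closing, a spring catch resists at 0.17 rad (4 N at the tab) and snaps it home below 0.08; opening takes 4 N too.
- spare_bin (a joint): One of 3 plywood tilt-out bins, 105 mm deep, roof 152 mm above the bench, in a row 135 mm apart, fronts to the robot; order varies. The other narrow bin (housing 85 mm wide), shut; it is to stay shut. Joint: 0 shut, 0.80 rad fully forward on its stop. Stays at any angle (1 N at the tab moves it); closing, a spring catch resists at 0.17 rad (4 N at the tab) and snaps it home below 0.08; opening takes 4 N too.
- wide_bin_tab (a point): centre of the wide bin's pull tab: upright, 12 mm thick, 44 mm wide, 40 mm tall above the roof at the front, this point half-way up (172 mm above the bench when shut). z: along the tab, away from the pivot, which lies 150 mm along -z; y: along the pivot; x: to the back. Axes turn with the bin: shut, x is level; tipping forward swings the tab down towards the front (-x)
- finished_bin_tab (a point): centre of the narrow bin left tipped forward's pull tab: upright, 12 mm thick, 44 mm wide, 40 mm tall above the roof at the front, this point half-way up (172 mm above the bench when shut). z: along the tab, away from the pivot, which lies 150 mm along -z; y: along the pivot; x: to the back. Axes turn with the bin: shut, x is level; tipping forward swings the tab down towards the front (-x)

How it is judged:
At the end, for the whole second after the job is handed in: The narrow bin that was left tipped forward is shut and clicked home (within 0.05 rad), the other narrow bin is shut (within 0.05 rad), and the wide bin rests tipped forward (at least 0.62 of its 0.80 rad) (value of joint each of finished_bin, spare_bin below 0.05 rad and value of joint wide_bin above 0.62 rad and velocity of joint wide_bin below 0.05 rad/s); the robot touches nothing.
It also fails if it takes over 40 s, if anything falls off the work surface, if the arm or the gripper's body presses on something with over 40 N, if the wrist force passes 120 N, or if a joint passes its speed limit or range.

## Working session

There is one attempt and no reset: what is moved stays moved. The work goes in short steps, Python scripts to look and compute and a tool call to move; the robot and the scene stay as the last step left them, time stands still between calls to the robot, and variables do not carry over. Pictures are saved under pics/ and viewed, at most 10 in all, crops included, and the job is handed in when it is done.

Besides the shell and the picture viewer there is one more tool, called after ">>>" by a JSON object that holds its "op" and its "data", one argument or row to a line. carry_out: Moves the arm, as the interface text tells. Its arguments: {"type":"object","properties":{"series":{"type":"string"},"jaw":{"type":"number"},"grip_force":{"type":"number"}},"required":["series"]}

```bash
mkdir -p pics
cat > h.py <<'E'
import numpy as np, cv2
from workcell import bot, eyes, spot_in
def cloud(name):
    im,d=eyes.read_camera(name); c=eyes.get_calibration(name)
    K=np.array(c["K"]);h,w=d.shape
    u,v=np.meshgrid(np.arange(w),np.arange(h))
    p=cv2.undistortPoints(np.stack([u,v],-1).reshape(-1,1,2).astype(np.float64),K,np.array(c["distortion"])).reshape(h,w,2)
    P=np.dstack([p[...,0]*d,p[...,1]*d,d])
    W=P@np.array(c["rotation"]).T+np.array(c["position"])
    W[d==0]=np.nan
    return im,W
E
python3 - <<'E'
from h import *
s=bot.read_state();print(s)
ims=[]
for n in("top","side"):
    im,W=cloud(n); ims.append(im)
    for t in("wide_bin","finished_bin","spare_bin","wide_bin_tab","finished_bin_tab"):
        for r in spot_in(n,t)[:3]:
            c,rr,w,h=r["rect"]; P=W[int(max(0,rr-h/4)):int(rr+h/4)+1,int(max(c-w/4,0)):int(c+w/4)+1].reshape(-1,3)
            print(n,t,round(r["score"],2),np.round(r["rect"]),np.round(np.nanmedian(P,0),3))
    np.save(n+".npy",W)
    cv2.imwrite(f"pics/{n}0.png",im)
print(eyes.get_calibration("top")["position"],eyes.get_calibration("side")["position"])
E
```

```text
{'time': 0.0, 'q': array([ 1.27509306e+00,  2.64747102e-01,  1.60538662e+00, -2.48571610e-05,
        1.27368328e+00, -3.68849747e-02]), 'joint_vel': array([ 0.00126048,  0.00021698,  0.00012237, -0.00092953,  0.00152994,
       -0.00054415]), 'joint_torque': array([-1.46723665e-03, -5.15123212e+01, -3.67310822e+01, -1.33229819e-04,
        1.29153611e-02,  2.33404506e-05]), 'tool_pos': array([0.17253598, 0.65178661, 0.21555932]), 'tcp_rot': array([-0.40536093, -3.11498137,  0.0034516 ]), 'wrist_force': array([ 0.68643802,  0.09116774, -0.12293822]), 'torque': array([ 0.00448269,  0.06257017, -0.01800675]), 'grip_force': 0.0, 'width': 1.0028305665631034}Traceback (most recent call last):
  File "<stdin>", line 5, in <module>
  File "h.py", line 9, in cloud
    W=P@np.array(c["rotation"]).T+np.array(c["position"])
      ~~~~~~~~~~~~~~~~~~~~~~~~~~~^~~~~~~~~~~~~~~~~~~~~~~~
ValueError: operands could not be broadcast together with shapes (384,512) (3,)
```

```bash
sed -i 's/np.array(c\["rotation"\]).T/cv2.Rodrigues(np.array(c["rotation"],float))[0].T/' h.py
python3 - <<'E'
from h import *
for n in("top","side"):
    im,W=cloud(n)
    for t in("wide_bin","finished_bin","spare_bin","wide_bin_tab","finished_bin_tab"):
        for r in spot_in(n,t)[:3]:
            c,rr,w,h=r["rect"]; P=W[int(max(0,rr-h/4)):int(rr+h/4)+1,int(max(c-w/4,0)):int(c+w/4)+1].reshape(-1,3)
            print(n,t,round(r["score"],2),np.round(r["rect"]),np.round(np.nanmedian(P,0),3))
    np.save(n+".npy",W)
    cv2.imwrite(f"pics/{n}0.png",im)
    c=eyes.get_calibration(n);print(c["position"],c["rotation"])
E
```

```text
top wide_bin 0.63 [248. 196.  54.  17.] [0.618 0.081 0.17 ]
top finished_bin 0.82 [308. 212.  35.  60.] [ 0.589 -0.059  0.09 ]
top spare_bin 0.55 [188. 205.  32.  13.] [0.6   0.207 0.189]
top wide_bin_tab 0.57 [246. 198.  49.  17.] [0.616 0.085 0.153]
top finished_bin_tab 0.84 [308. 211.  40.  59.] [ 0.591 -0.057  0.085]
[0.54199854 0.07742865 0.97745848] [-2.16008986  2.17019095 -0.12426779]
side wide_bin 0.95 [256. 207.  34.  75.] [0.617 0.071 0.115]
side finished_bin 0.88 [278. 255.  74.  57.] [ 0.604 -0.047  0.1  ]
side spare_bin 0.7 [218. 170.  20.  64.] [0.598 0.208 0.119]
side wide_bin_tab 0.81 [254. 206.  32.  75.] [0.616 0.075 0.114]
side finished_bin_tab 0.58 [275. 253.  67.  63.] [ 0.603 -0.035  0.101]
[ 0.29197521 -0.50980019  0.80994076] [-2.27767393  0.61616261 -0.26159988]
```

View pics/top0.png

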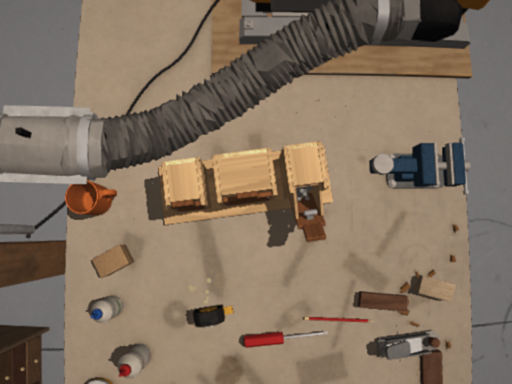

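View pics/side0.png

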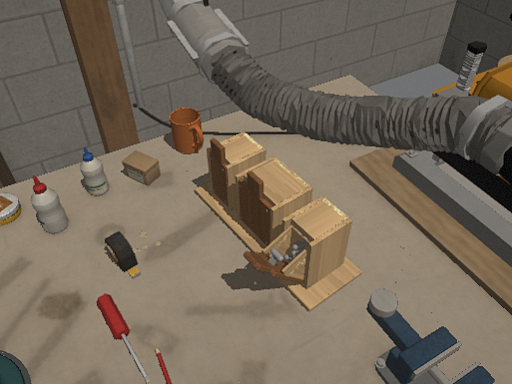

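```bash
python3 - <<'E'
from h import *
T=np.load("top.npy");S=np.load("side.npy")
r=lambda a:np.round(a,3)
# hose heights at pixels
for (v,u) in [(135,120),(110,200),(70,280),(20,350),(15,260),(140,30)]: print("hose",(u,v),r(T[v,u]))
for W,nm in((T,"top"),(S,"side")):
    P=W.reshape(-1,3);m=(P[:,0]>.45)&(P[:,0]<.78)&(P[:,1]>-.16)&(P[:,1]<.3);P=P[m]
    R=P[(abs(P[:,2]-.152)<.006)]; print(nm,"roof n",len(R))
    for lo,hi in((-.12,0),(.0,.155),(.155,.28)):
        Q=R[(R[:,1]>lo)&(R[:,1]<hi)]
        if len(Q)>5: print("  roof",r(np.percentile(Q,[2,50,98],axis=0)[:, :2]), cv2.minAreaRect(Q[:,:2].astype(np.float32)*1000))
        Q=P[(P[:,2]>.165)&(P[:,2]<.2)&(P[:,1]>lo)&(P[:,1]<hi)]
        if len(Q)>5: print("  tab",len(Q),r(np.percentile(Q,[5,50,95],axis=0)), cv2.minAreaRect(Q[:,:2].astype(np.float32)*1000))
    Q=P[(P[:,0]<.575)&(P[:,2]>.06)&(P[:,1]<.05)]
    print("  tippedfront",len(Q),r(np.percentile(Q,[0,5,50,95,100],axis=0)))
E
python3 - <<'E'
import cv2
a=cv2.imread('pics/top0.png')[130:250,150:345];b=cv2.imread('pics/side0.png')[120:320,180:370]
cv2.imwrite('pics/topc.png',cv2.resize(a,None,fx=4,fy=4,interpolation=cv2.INTER_CUBIC))
E
```

```text
hose (120, 135) [0.715 0.307 0.316]
hose (200, 110) [0.77  0.168 0.281]
hose (280, 70) [0.839 0.019 0.303]
hose (350, 20) [ 0.904 -0.099  0.368]
hose (260, 15) [1.103 0.046 0.053]
hose (30, 140) [0.697 0.448 0.362]
top roof n 6099
  roof [[ 0.529 -0.088]
 [ 0.685 -0.047]
 [ 0.734 -0.004]] ((630.4949340820312, -52.54716491699219), (212.84323120117188, 86.29773712158203), 7.233092784881592)
  roof [[0.614 0.025]
 [0.67  0.088]
 [0.719 0.151]] ((667.93994140625, 73.67182922363281), (106.40225219726562, 159.65963745117188), 7.1380510330200195)
  tab 143 [[0.612 0.063 0.174]
 [0.618 0.083 0.191]
 [0.625 0.102 0.193]] ((619.2211303710938, 82.35823059082031), (12.162959098815918, 43.629005432128906), 6.839676856994629)
  roof [[0.601 0.176]
 [0.654 0.22 ]
 [0.701 0.264]] ((650.6367797851562, 206.1298370361328), (106.96574401855469, 115.60116577148438), 7.241921424865723)
  tab 149 [[0.595 0.193 0.173]
 [0.6   0.213 0.191]
 [0.608 0.233 0.193]] ((601.9718017578125, 213.90469360351562), (12.037342071533203, 43.49211502075195), 7.202216625213623)
  tippedfront 559 [[ 0.523 -0.094  0.094]
 [ 0.
[... 359 characters left out ...]
107.47722625732422, 158.4645538330078), 6.798935413360596)
  tab 248 [[0.612 0.059 0.167]
 [0.617 0.077 0.186]
 [0.627 0.101 0.194]] ((691.932373046875, 109.13508605957031), (177.0700225830078, 44.43861770629883), 21.69791603088379)
  roof [[0.596 0.173]
 [0.655 0.211]
 [0.701 0.261]] ((651.2357177734375, 205.6049041748047), (108.20982360839844, 115.20889282226562), 7.239073276519775)
  tab 217 [[0.595 0.175 0.167]
 [0.6   0.204 0.186]
 [0.75  0.229 0.198]] ((677.3346557617188, 197.2638702392578), (46.7093620300293, 177.01768493652344), 78.86259460449219)
  tippedfront 481 [[ 0.523 -0.095  0.096]
 [ 0.526 -0.093  0.107]
 [ 0.548 -0.073  0.136]
 [ 0.573 -0.042  0.154]
 [ 0.575 -0.031  0.156]]
```

View pics/topc.png

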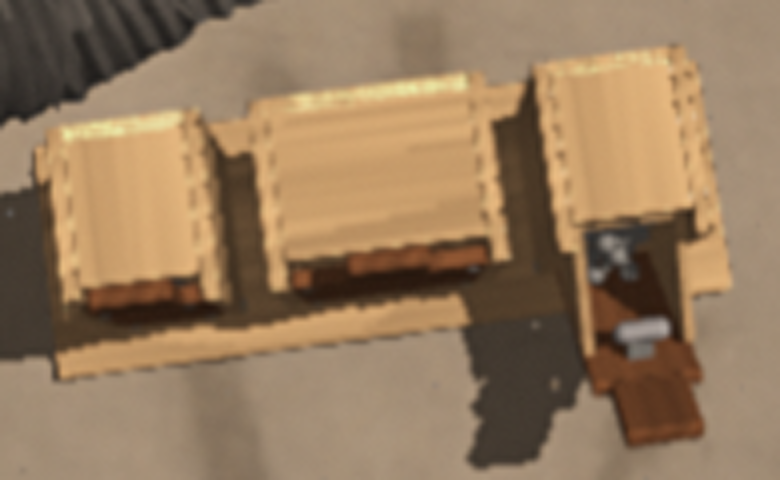

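>>> {"op": "carry_out", "data": {
  "series": "0 0 0.03 0; 0.0189 -0.0453 0 1.4; 0.0189 -0.0453 0 1.4; 0.0189 -0.0453 0 1.4; 0.0189 -0.0453 0 1.4; 0.0189 -0.0453 0 1.4; 0.0189 -0.0453 0 1.4; 0.0189 -0.0453 0 1.4; 0.0189 -0.0453 0 1.4; 0.0189 -0.0453 0 1.4; 0.0189 -0.0453 0 1.4; 0.0189 -0.0453 0 1.4; 0.0189 -0.0453 0 1.4; 0.0189 -0.0453 0 1.4; 0.0189 -0.0453 0 1.4; 0.0189 -0.0453 0 1.4; 0.0189 -0.0453 0 1.4; 0 0 0 0",
  "jaw": -1
}}

```text
time: 2.9
tool_pos: [0.476, -0.075, 0.247]
tcp_rot: [-0.201, 3.135, -0.001]
wrist_force: [0.6, 0.8, 0.3]
width: -0.002
grip_force: 0.0
```

>>> {"op": "carry_out", "data": {
  "series": "0 0 -0.04 0; 0 0 -0.04 0; 0 0 -0.038 0; 0 0 0 0; 0.012 0.0015 0.003 0; 0.012 0.0015 0.003 0; 0.012 0.0015 0.003 0; 0.012 0.0015 0.003 0; 0.012 0.0015 0.003 0; 0.012 0.0015 0.003 0; 0.012 0.0015 0.003 0; 0.012 0.0015 0.003 0; 0.012 0.0015 0.003 0; 0.012 0.0015 0.003 0"
}}

```text
time: 4.65
tool_pos: [0.5959, -0.0572, 0.159]
tcp_rot: [0.207, -3.135, 0.0]
wrist_force: [0.8, -0.3, 0.9]
width: -0.001
grip_force: 0.0
```

>>> {"op": "carry_out", "data": {
  "series": "0.006 0.0008 0 0; 0.006 0.0008 0 0; 0.006 0.0008 0 0; 0.004 0.0005 0 0; 0.003 0.0004 0 0; 0 0 0 0"
}}

```text
time: 5.4
tool_pos: [0.6202, -0.054, 0.1589]
tcp_rot: [0.207, -3.135, 0.0]
wrist_force: [-0.7, -1.0, -0.8]
width: 0.001
grip_force: 0.0
```

Run:
```python
from h import *
im,W=cloud("side"); cv2.imwrite("pics/s1.png",cv2.resize(im[120:330,170:380],None,fx=2.8,fy=2.8))
```

```text
(no output)
```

View pics/s1.png

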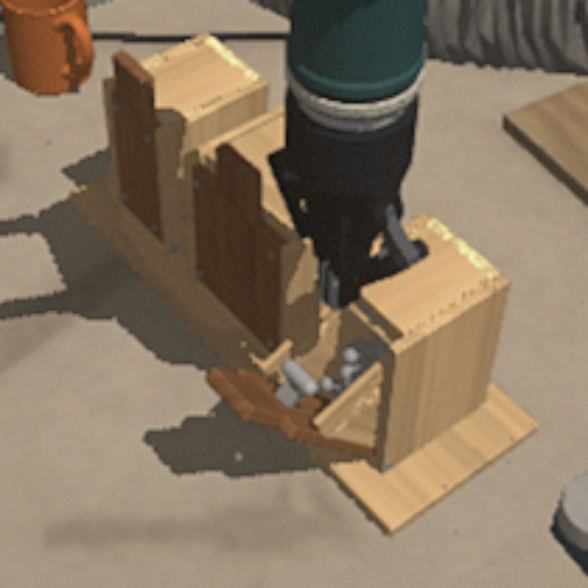

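Run:
```python
from h import *
for n in("top","side"):
    im,W=cloud(n); hsv=cv2.cvtColor(im,cv2.COLOR_BGR2HSV)
    W0=np.load(n+".npy")
    P=W0.reshape(-1,3); b=np.array([.992,.127]);l=np.array([-.127,.992]);o=np.array([.636,-.052])
    s=(P[:,:2]-o)@b; t=(P[:,:2]-o)@l
    m=(abs(t)<.016)&(s>-.16)&(s<-.03)&(P[:,2]>.03)
    print(n)
    for a in np.arange(-.15,-.03,.01):
        k=m&(s>=a)&(s<a+.01)
        if k.sum(): print(round(a,3),k.sum(),np.round(np.percentile(P[k,2],[5,50,95]),3))
    k=(s<-.08)&(s>-.16)&(abs(t)<.06)&(P[:,2]>.06); print("t range",np.round(np.percentile(t[k],[2,50,98]),3))
```

```text
top
-0.12 14 [0.145 0.148 0.149]
-0.11 71 [0.146 0.151 0.155]
-0.1 69 [0.135 0.142 0.148]
-0.09 66 [0.124 0.129 0.135]
-0.08 64 [0.11  0.117 0.123]
-0.07 60 [0.099 0.108 0.111]
-0.06 68 [0.09  0.122 0.126]
-0.05 52 [0.077 0.103 0.126]
-0.04 56 [0.065 0.07  0.075]
t range [-0.025  0.001  0.025]
side
-0.12 38 [0.146 0.149 0.152]
-0.11 80 [0.15  0.153 0.155]
-0.1 34 [0.138 0.143 0.147]
-0.09 36 [0.127 0.132 0.137]
-0.08 29 [0.113 0.118 0.125]
-0.07 49 [0.105 0.109 0.113]
-0.06 111 [0.095 0.122 0.128]
-0.05 41 [0.08  0.124 0.127]
-0.04 19 [0.067 0.072 0.077]
t range [-0.029 -0.01   0.018]
```

Run:
```python
from h import *
for n in("top","side"):
    im,W0=cloud(n); 
    P=W0.reshape(-1,3); b=np.array([.992,.127]);l=np.array([-.127,.992]);o=np.array([.636,-.052])
    s=(P[:,:2]-o)@b; t=(P[:,:2]-o)@l
    m=(abs(t)<.02)&(s>-.16)&(s<.03)&(P[:,2]>.03)&(P[:,2]<.3)
    print(n)
    for a in np.arange(-.15,.03,.01):
        k=m&(s>=a)&(s<a+.01)
        if k.sum(): print(round(a,3),k.sum(),np.round(np.percentile(P[k,2],[5,50,95]),3))
s=bot.read_state();print(s["tool_pos"],s["tcp_rot"],s["wrist_force"])
im,_=eyes.read_camera("top");cv2.imwrite("pics/t1.png",cv2.resize(im[130:250,150:345],None,fx=4,fy=4))
```

```text
top
-0.12 2 [0.148 0.148 0.149]
-0.11 9 [0.15  0.151 0.153]
-0.1 7 [0.136 0.144 0.148]
-0.09 8 [0.123 0.128 0.131]
-0.08 16 [0.111 0.116 0.124]
-0.07 20 [0.099 0.103 0.111]
-0.06 26 [0.087 0.096 0.125]
-0.05 28 [0.075 0.081 0.124]
-0.04 39 [0.064 0.07  0.075]
-0.03 28 [0.054 0.059 0.065]
-0.02 1 [0.053 0.053 0.053]
0.0 2 [0.132 0.133 0.133]
0.01 13 [0.091 0.149 0.152]
0.02 8 [0.15  0.152 0.153]
side
-0.12 43 [0.145 0.149 0.152]
-0.11 95 [0.15  0.152 0.155]
-0.1 41 [0.138 0.144 0.148]
-0.09 43 [0.127 0.133 0.137]
-0.08 34 [0.114 0.117 0.126]
-0.07 61 [0.103 0.11  0.113]
-0.06 118 [0.095 0.12  0.127]
-0.05 45 [0.08  0.122 0.127]
-0.04 270 [0.074 0.257 0.28 ]
-0.03 354 [0.179 0.219 0.278]
-0.02 101 [0.051 0.086 0.236]
-0.01 84 [0.043 0.091 0.235]
0.0 74 [0.088 0.097 0.138]
0.01 216 [0.093 0.138 0.153]
0.02 81 [0.093 0.152 0.154]
[ 0.62000392 -0.0539997   0.15890105] [ 2.07413752e-01 -3.13468735e+00  7.89023645e-05] [-0.41046953 -0.53608708 -0.75902733]
```

View pics/t1.png

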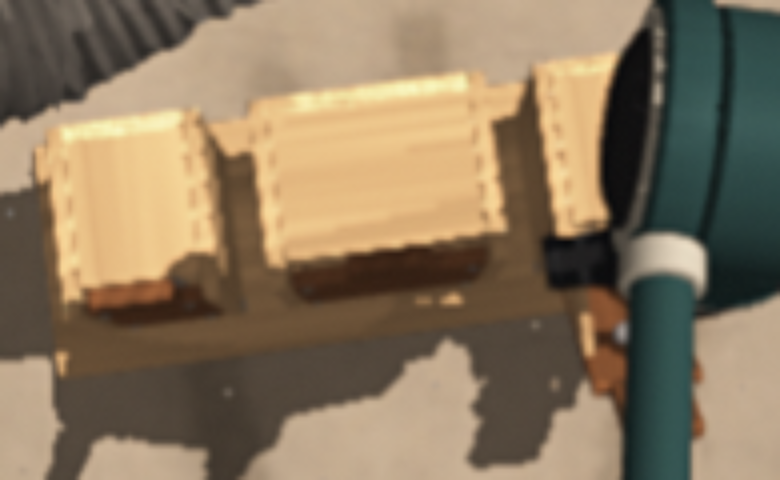

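Run:
```python
from h import *
im,W=cloud("side")
c=eyes.get_calibration("side")
tp=bot.read_state()["tool_pos"]
for dz in(-.014,0,.05,.1):
    q,_=cv2.projectPoints((tp+[0,0,dz]).reshape(1,1,3),cv2.Rodrigues(-np.array(c["rotation"],float))[0]*0+0 if 0 else -np.array(c["rotation"],float),-cv2.Rodrigues(-np.array(c["rotation"],float))[0]@np.array(c["position"]),np.array(c["K"]),np.array(c["distortion"]))
    q=q.ravel();print(dz,np.round(q,1),"crop",np.round((q-[170,120])*2.8),"surface",np.round(W[int(q[1]),int(q[0])],3))
    cv2.circle(im,(int(q[0]),int(q[1])),1,(0,0,255),-1)
cv2.imwrite("pics/s2.png",cv2.resize(im[170:270,240:350],None,fx=5,fy=5))
dark=(im.max(2)<70)
P=W[dark];k=(np.linalg.norm(P[:,:2]-tp[:2],axis=1)<.09)&(P[:,2]>.14)&(P[:,2]<.24);P=P[k]
for z in np.arange(.14,.24,.01):
    k=(P[:,2]>=z)&(P[:,2]<z+.01)
    if k.sum():print(round(z,3),k.sum(),np.round(np.percentile(P[k],[5,50,95],axis=0)[:,:2]-tp[:2],3).tolist())
```

```text
-0.014 [289.8 236.5] crop [335. 326.] surface [ 0.637 -0.027  0.108]
0 [290.1 231.7] crop [336. 313.] surface [ 0.639 -0.026  0.122]
0.05 [291.4 213.2] crop [340. 261.] surface [ 0.609 -0.068  0.228]
0.1 [292.7 193.2] crop [344. 205.] surface [ 0.606 -0.072  0.281]
0.14 19 [[0.001, 0.015], [0.003, 0.084], [0.027, 0.09]]
0.15 4 [[0.03, 0.013], [0.051, 0.016], [0.062, 0.017]]
0.17 2 [[-0.011, -0.001], [-0.011, 0.001], [-0.011, 0.002]]
0.18 35 [[-0.012, -0.014], [-0.006, -0.01], [0.004, 0.004]]
0.19 40 [[-0.013, -0.014], [-0.007, -0.009], [0.003, 0.004]]
0.2 26 [[-0.013, -0.014], [-0.007, -0.009], [-0.003, 0.004]]
0.21 35 [[-0.015, -0.014], [-0.012, -0.004], [-0.006, 0.007]]
0.22 135 [[-0.016, -0.031], [-0.01, -0.011], [0.007, 0.023]]
0.23 110 [[-0.018, -0.041], [-0.01, -0.013], [0.01, 0.034]]
```

View pics/s2.png

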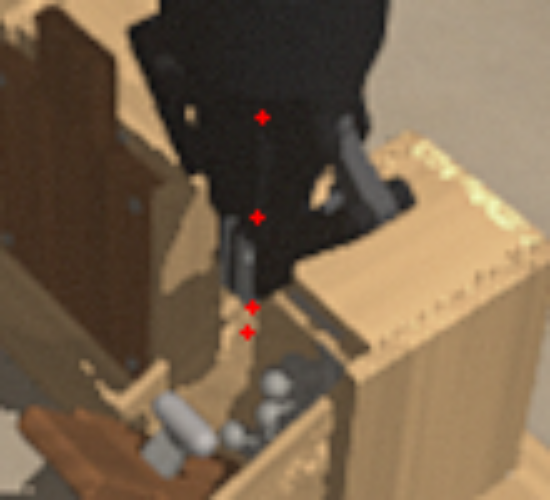

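>>> {"op": "carry_out", "data": {
  "series": "0 0 0.015 0; -0.041 -0.0052 0 0; -0.041 -0.0052 0 0; -0.041 -0.0052 0 0; -0.041 -0.0052 0 0; 0 0 -0.025 0; 0 0 -0.025 0; 0 0 -0.021 0; 0 0 0 0; 0.012 0.0015 0 0; 0.012 0.0015 0 0; 0.012 0.0015 0 0; 0.012 0.0015 0 0; 0.012 0.0015 0.0043 0; 0.012 0.0015 0.0043 0"
}}

```text
time: 7.62
tool_pos: [0.5286, -0.0657, 0.1117]
tcp_rot: [0.208, -3.134, -0.0]
wrist_force: [-2.7, 0.0, 0.7]
width: 0.001
grip_force: 0.7
```

Run:
```python
from h import *
im,W=cloud("side"); cv2.imwrite("pics/s3.png",cv2.resize(im[120:330,170:380],None,fx=2.8,fy=2.8))
```

```text
(no output)
```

View pics/s3.png

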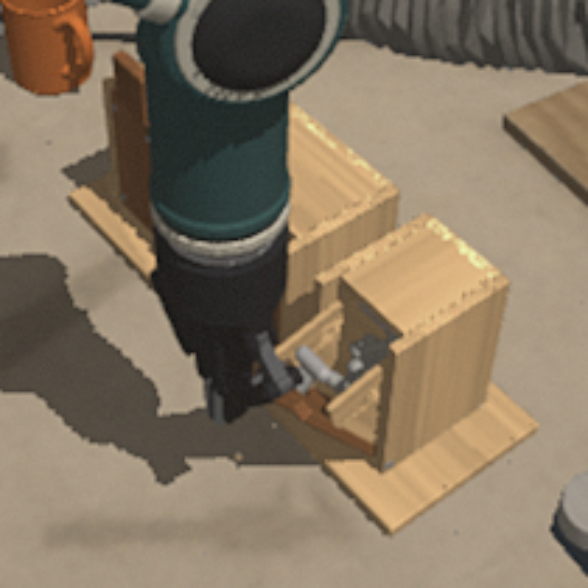

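>>> {"op": "carry_out", "data": {
  "series": "0.012 0.0015 0.0045 0; 0.012 0.0015 0.0045 0; 0.012 0.0015 0.0045 0; 0.012 0.0015 0.0045 0; 0.012 0.0015 0.0045 0; 0.012 0.0015 0.0045 0; 0.008 0.001 0.0035 0; 0.006 0.0008 0.0025 0; 0 0 0 0"
}}

```text
time: 8.8
tool_pos: [0.6149, -0.055, 0.1448]
tcp_rot: [-0.208, 3.134, -0.0]
wrist_force: [-0.4, -0.6, -0.3]
width: -0.002
grip_force: 0.0
```

>>> {"op": "carry_out", "data": {
  "series": "0.003 0.0004 0 0; 0.003 0.0004 0 0; 0 0 0 0"
}}

```text
time: 9.18
tool_pos: [0.6202, -0.0542, 0.1444]
tcp_rot: [-0.207, 3.135, 0.0]
wrist_force: [0.7, 0.0, 0.5]
width: -0.002
grip_force: 0.0
```

```bash
cat > m.py <<'E'
from h import *
b=np.array([.992,.127]);l=np.array([-.127,.992])
def prof(n,o,tr=.02):
    im,W=cloud(n); P=W.reshape(-1,3)
    s=(P[:,:2]-o)@b; t=(P[:,:2]-o)@l
    for a in np.arange(-.15,.02,.01):
        k=(abs(t)<tr)&(s>=a)&(s<a+.01)&(P[:,2]>.03)&(P[:,2]<.3)
        if k.sum(): print(n,round(a,3),k.sum(),np.round(np.percentile(P[k,2],[5,50,95]),3))
    return im
E
python3 -c "
from m import *
prof('side',np.array([.636,-.052]))"
```

```text
side -0.06 59 [0.291 0.295 0.3  ]
side -0.05 15 [0.289 0.295 0.299]
side -0.04 233 [0.224 0.245 0.266]
side -0.03 331 [0.168 0.206 0.263]
side -0.02 48 [0.171 0.212 0.226]
side -0.01 564 [0.036 0.096 0.17 ]
side 0.0 1 [0.19 0.19 0.19]
side 0.01 16 [0.147 0.152 0.155]
```

>>> {"op": "carry_out", "data": {
  "series": "-0.03 -0.004 0 0; 0 0 0.05 0; 0 0 0.05 0; 0.0145 0.036 0 0; 0.0145 0.036 0 0; 0.0145 0.036 0 0; 0.0145 0.036 0 0; 0 0 0 0; 0 0 -0.03 0; 0 0 -0.02 0; 0 0 0 0"
}}

```text
time: 10.6
tool_pos: [0.646, 0.0849, 0.1916]
tcp_rot: [0.206, -3.129, 0.001]
wrist_force: [0.5, 0.7, 0.5]
width: 0.004
grip_force: 0.0
```

```bash
python3 -c "
from m import *
im=prof('side',np.array([.636,-.052]))
cv2.imwrite('pics/s4.png',cv2.resize(im[90:330,150:390],None,fx=2.5,fy=2.5))"
```

```text
side -0.01 802 [0.04  0.122 0.191]
side 0.0 46 [0.191 0.192 0.194]
side 0.01 12 [0.151 0.152 0.153]
```

View pics/s4.png

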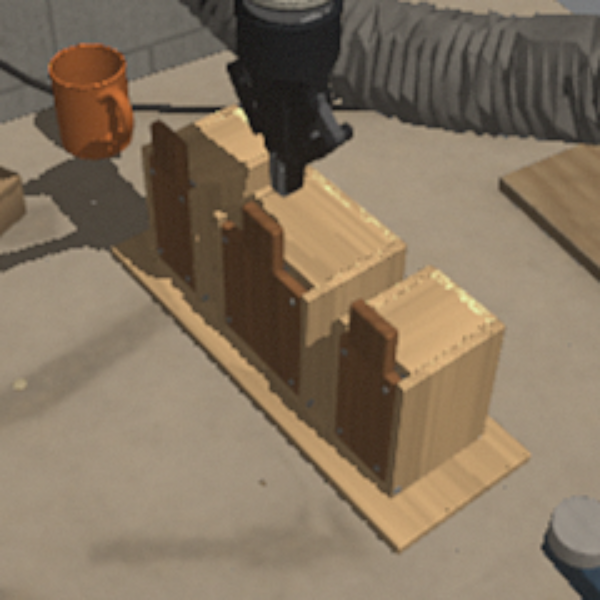

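The finished bin is now shut (its tab at crop 375,340 is upright). The closed fingers hang at about (285,180), behind the wide bin's tab at (262,230).

>>> {"op": "carry_out", "data": {
  "series": "0 0 -0.01 0; 0 0 -0.01 0; 0 0 -0.01 0; 0 0 0 0"
}}

```text
time: 11.15
tool_pos: [0.6472, 0.0857, 0.1629]
tcp_rot: [0.207, -3.132, 0.0]
wrist_force: [-0.8, 0.2, -0.6]
width: -0.0
grip_force: 0.0
```

Run:
```python
from h import *
im,W=cloud("side"); tp=bot.read_state()["tool_pos"]
P=W[im.max(2)<75]; P=P[(np.linalg.norm(P[:,:2]-tp[:2],axis=1)<.022)]
for z in np.arange(.15,.24,.006):
    k=(P[:,2]>=z)&(P[:,2]<z+.006)
    if k.sum():print(round(z,3),k.sum(),np.round(np.percentile(P[k],[5,50,95],axis=0)[:,:2]-tp[:2],3).tolist())
```

```text
0.15 1 [[0.005, 0.003], [0.005, 0.003], [0.005, 0.003]]
0.174 2 [[-0.003, -0.007], [-0.001, -0.006], [0.002, -0.006]]
0.18 11 [[-0.013, -0.009], [-0.011, -0.006], [-0.005, 0.001]]
0.186 25 [[-0.013, -0.014], [-0.006, -0.01], [0.005, 0.0]]
0.192 24 [[-0.012, -0.013], [-0.006, -0.011], [0.005, 0.0]]
0.198 21 [[-0.013, -0.013], [-0.007, -0.008], [0.004, 0.001]]
0.204 23 [[-0.013, -0.014], [-0.007, -0.011], [0.002, -0.0]]
0.21 19 [[-0.013, -0.012], [-0.011, -0.007], [-0.004, 0.001]]
0.216 14 [[-0.014, -0.013], [-0.012, -0.007], [-0.008, 0.004]]
0.222 30 [[-0.015, -0.015], [-0.012, -0.005], [0.006, 0.008]]
0.228 49 [[-0.015, -0.018], [-0.005, -0.01], [0.008, 0.009]]
0.234 20 [[-0.015, -0.016], [-0.012, -0.011], [0.01, 0.007]]
```

>>> {"op": "carry_out", "data": {
  "series": "0 0 -0.009 0; 0 0 0 0; -0.012 -0.0015 0 0; -0.012 -0.0015 0 0; -0.012 -0.0015 0 0; -0.012 -0.0015 0 0; -0.012 -0.0015 0 0; -0.012 -0.0015 -0.006 0; -0.012 -0.0015 -0.006 0; -0.012 -0.0015 -0.0065 0; -0.012 -0.0015 -0.0085 0; 0 0 0 0"
}}

```text
time: 12.7
tool_pos: [0.5381, 0.0721, 0.127]
tcp_rot: [0.207, -3.132, 0.0]
wrist_force: [-0.4, -0.2, -0.3]
width: 0.002
grip_force: 0.0
```

```bash
python3 -c "
from m import *
im=prof('side',np.array([.619,.082]))
cv2.imwrite('pics/s5.png',cv2.resize(im[90:330,150:390],None,fx=2.5,fy=2.5))"
```

```text
side -0.13 16 [0.274 0.288 0.298]
side -0.12 170 [0.148 0.28  0.298]
side -0.11 100 [0.149 0.154 0.247]
side -0.1 356 [0.142 0.21  0.248]
side -0.09 108 [0.127 0.164 0.21 ]
side -0.08 64 [0.112 0.153 0.208]
side -0.07 50 [0.101 0.108 0.113]
side -0.06 95 [0.093 0.121 0.127]
side -0.05 37 [0.078 0.086 0.126]
side -0.04 24 [0.067 0.071 0.075]
side -0.03 28 [0.056 0.06  0.066]
side -0.02 87 [0.047 0.073 0.085]
side -0.01 100 [0.038 0.088 0.095]
side 0.0 155 [0.066 0.098 0.138]
side 0.01 194 [0.092 0.141 0.153]
```

View pics/s5.png

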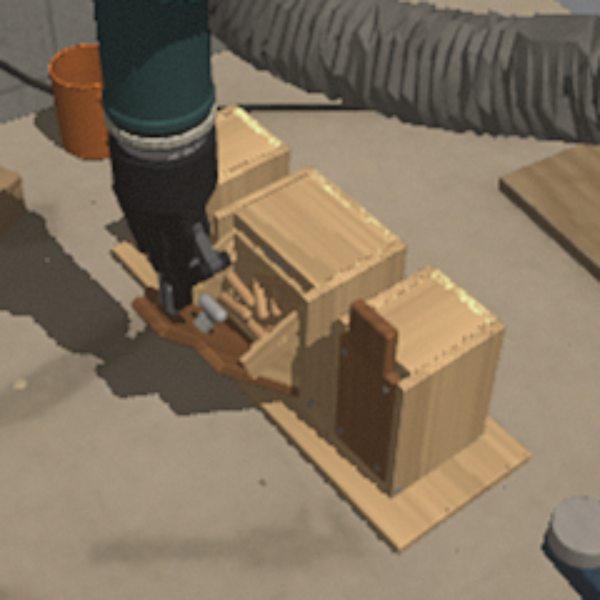

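The wide bin is tipped to about 0.79 rad (its tab at about crop 165,315), and the finished bin is still upright. Next I'll withdraw straight up.

>>> {"op": "carry_out", "data": {
  "series": "0 0 0.02 0; 0 0 0.04 0; 0 0 0.05 0; 0 0 0.04 0; -0.05 0 0 0; -0.05 0 0 0; -0.03 0 0 0; 0 0 0 0; 0 0 0 0"
}}

```text
time: 13.88
tool_pos: [0.4113, 0.0724, 0.2792]
tcp_rot: [-0.207, 3.133, 0.0]
wrist_force: [-0.0, 0.2, -0.6]
width: -0.002
grip_force: 0.0
```

```bash
python3 -c "
from m import *
for n,o in(('wide',(.619,.082)),('fin',(.636,-.052)),('spare',(.602,.214))):
    print(n)
    im=prof('side',np.array(o))
s=bot.read_state();print(s['tool_pos'],s['joint_vel'].round(3))
cv2.imwrite('pics/s6.png',im)"
```

```text
wide
side -0.12 45 [0.146 0.149 0.152]
side -0.11 62 [0.148 0.152 0.154]
side -0.1 33 [0.137 0.141 0.148]
side -0.09 31 [0.126 0.131 0.136]
side -0.08 33 [0.112 0.117 0.125]
side -0.07 48 [0.102 0.108 0.113]
side -0.06 97 [0.091 0.121 0.127]
side -0.05 37 [0.077 0.087 0.127]
side -0.04 25 [0.068 0.072 0.076]
side -0.03 29 [0.054 0.061 0.066]
side -0.02 86 [0.049 0.074 0.089]
side -0.01 96 [0.041 0.089 0.096]
side 0.0 153 [0.066 0.098 0.137]
side 0.01 207 [0.092 0.139 0.153]
fin
side -0.01 793 [0.039 0.122 0.191]
side 0.0 50 [0.19  0.192 0.194]
side 0.01 15 [0.15  0.152 0.154]
spare
side -0.01 499 [0.042 0.12  0.19 ]
side 0.0 28 [0.189 0.191 0.192]
side 0.01 23 [0.139 0.15  0.153]
[0.41117591 0.07232564 0.27852999] [0.    0.001 0.007 0.001 0.004 0.   ]
```

View pics/s6.png

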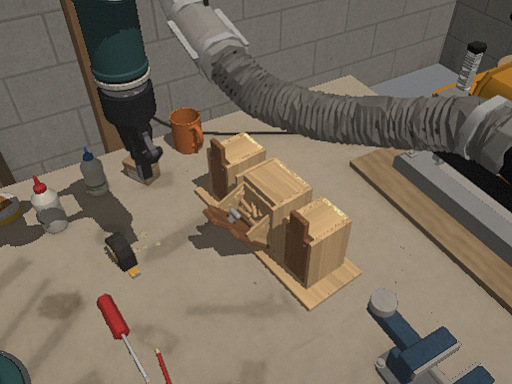

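The wide bin is open (tab at about 215,215). Both narrow bins are shut (tabs at about 215,165 and 297,240), and the arm is clear of everything.

```bash
python3 -c "
from workcell import bot
print(bot.finish_job())"
```

```text
the job is handed in; nothing more can be done
None
```

The finished narrow bin is pushed fully home, the wide dowel bin is tipped forward to about 0.79 rad, and the other narrow bin is still shut; I handed the job in with the arm clear at about 14 s, and no verdict came back.

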